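# Return the shop items to their outline boards

### The job

Clear up the bench at the end of the session: put each of the four items (large bearing, small bearing, tape measure, sanding block) on the white board that carries its own blue outline, so that it covers the outline squarely and centrally. Bearings lie flat, the tape measure stands upright and the sanding block stays red side down; the tape measure and block may face either way along their outlines. Leave the glue bottle standing where it is.

Things in the scene. Friction and masses are not known exactly. Their poses are not given: they have to be found in the camera images.
- bearing_large: The larger of two steel ball bearings: a flat ring, outer diameter 52 mm, bore 25 mm, 15 mm high, with a black seal band round its top face; lies flat, 0.13 kg. Origin on its axis at the underside, z up along the axis. It can be gripped across the outside at any yaw.
- bearing_small: The smaller steel ball bearing: a flat ring, outer diameter 35 mm, bore 15 mm, 11 mm high, with a black seal band; lies flat, 0.05 kg. Origin on its axis at the underside, z up. It can be gripped across the outside at any yaw.
- tape_measure: Yellow pocket tape measure with black round side faces and a black sole, standing upright: 70 mm long (x), 37 mm wide over the sole and 36 mm over the yellow body (y), 61 mm high (z), with a small steel hook at the foot of its +x end (reaching 39 mm from the centre); 0.22 kg. Origin at the centre of the underside. Grip it across y.
- sanding_block: Sanding block lying on its red abrasive face: red sole and brown cork below, green plastic grip on top; 92 mm long (x), 46 mm wide (y; 42 mm over the green top 16 mm), 34 mm high (z); 0.12 kg. Origin at the centre of the underside. Grip it across y.
- board_large_ring: A fixed white board lying on the bench, 6 mm thick, 78 x 78 mm, with the larger blue ring painted in the middle (56 mm outer, 23 mm inner diameter): the outline of the large bearing. Origin at the centre of its underside (bench height), so the thing rests with its own origin 6 mm above this one, straight over it. z is up. Yaw does not matter for the bearing.
- board_small_ring: A fixed white board lying on the bench, 6 mm thick, 78 x 78 mm, with the smaller blue ring painted in the middle (39 mm outer, 13 mm inner diameter): the outline of the small bearing. Origin at the centre of its underside (bench height), so the thing rests with its own origin 6 mm above this one, straight over it. z is up. Yaw does not matter for the bearing.
- board_tape: A fixed white board lying on the bench, 6 mm thick, 96 mm (x) by 62 mm (y), with a blue rectangle 74 mm (x) by 41 mm (y) in the middle with a blue tab at its +x end: the outline of the tape measure. Origin at the centre of its underside (bench height), so the thing rests with its own origin 6 mm above this one, straight over it. z is up. The tape measure stands along x, the hook at either end.
- board_block: A fixed white board lying on the bench, 6 mm thick, 108 mm (x) by 64 mm (y), with a plain blue rectangle 97 mm (x) by 51 mm (y) in the middle: the outline of the sanding block. Origin at the centre of its underside (bench height), so the thing rests with its own origin 6 mm above this one, straight over it. z is up. The block lies along x, either way round.
- glue_bottle: Bystander: white glue bottle, orange cap, 52 mm across, 110 mm tall, standing loose among things and boards; tallest there. Origin at the centre of its underside, z up. Leave it. Four loose oddments (plug, nut, rubber foot, red cap; up to 24 mm across, 11 mm high) lie between and do not matter. Things, boards and bottle are at least 130 mm apart, centre to centre.
There are look-alikes about, which are no part of the job. What is shaped like the bearing_large but green is not meant.

How it is judged (in metres and radians):
At the end, for the whole second after the job is handed in: Each item released and at rest on its own board, centres within 10 mm, upright as it started (within 0.12 rad); tape measure and sanding block along their outlines within 0.21 rad, either way round; the glue bottle upright within 30 mm of where it was (horizontal distance between bearing_large and board_large_ring below 0.01 m and z of bearing_large in the frame of board_large_ring between 0.003 and 0.009 m and angle between each of bearing_large, bearing_small, tape_measure, sanding_block, glue_bottle's own z axis and vertical below 0.12 rad and linear speed of each of bearing_large, bearing_small, tape_measure, sanding_block below 0.02 m/s and angular speed of each of bearing_large, bearing_small, tape_measure, sanding_block below 0.2 rad/s and horizontal distance between bearing_small and board_small_ring below 0.01 m and z of bearing_small in the frame of board_small_ring between 0.003 and 0.009 m and horizontal distance between tape_measure and board_tape below 0.01 m and z of tape_measure in the frame of board_tape between 0.003 and 0.009 m and angle between the x axis of tape_measure and the x axis of board_tape, either way round below 0.21 rad and horizontal distance between sanding_block and board_block below 0.01 m and z of sanding_block in the frame of board_block between 0.003 and 0.009 m and angle between the x axis of sanding_block and the x axis of board_block, either way round below 0.21 rad and distance of glue_bottle from where it was at the start of the episode below 0.03 m); the robot touches nothing.
It fails at once if the glue bottle is knocked over or shoved more than 30 mm (angle between glue_bottle's own z axis and vertical above 0.5 rad or distance of glue_bottle from where it was at the start of the episode above 0.03 m).
It also fails if it takes over 106 s, if anything falls off the work surface, if the arm or the gripper's body presses on something with over 40 N, if the wrist force passes 120 N, or if a joint passes its speed limit or range.

### The arm

A 7-joint arm with a two-finger parallel gripper is mounted at the origin on the work surface. World frame = base frame: x ahead of the robot, y to its left, z up, the work surface at z = 0. Lengths are in mm, angles in rad, forces in N, time in s.
With the tool pointing down it reaches from about 400 to 900 mm from the base axis. Payload 5.5 kg.
Tool frame: the origin (TCP) lies at the very end of the fingers, on their centre line; the grasp point (between the pads) lies 19 mm behind it (arm.tcp_to_grasp is the distance from the TCP to the grasp point, in mm); z points along the fingers, y is the direction in which the jaws open and shut (so a half turn about z gives the same grasp; the last joint's range is limited). The gripper opens to 92 mm and grips with 3 to 60 N. Pads are 19 mm wide; open, the fingers measure 130 mm over their backs; the gripper's body (75 mm by 190 mm) begins 47 mm behind the grasp point.
Start: joints at [1.424, 0.501, -0.427, 1.55, 0.221, 1.138, -0.21], TCP at [259.009, -596.166, 226.729] pointing down, gripper open.
Joint ranges: [-2.88, 2.88], [-0.31, 2.03], [-1.54, 1.56], [0.2, 2.42], [-1.41, 4.55], [0.19, 2.02], [-2.57, 2.57]. Speed limits (rad/s): [2.57, 2.57, 3.14, 3.14, 3.14, 3.14, 3.14].

### API

Orientations are given as a 3x3 rotation matrix whose columns are the frame's x, y, z axes.
In Python, from station import arm gives the robot as it stands. The module is installed in compiled form; this text tells all that it offers.
- The arm moves only by the tool send_rows, never from a script. Its arguments are lists of equal length, an entry for each row: "travel": the shift along the world's x, y, z in units of 40 mm (1.0 is 40 mm), a list of three; "twist": the turn about the world's z in units of 8 degrees (1.0 is 8 degrees); "grip": the opening, from 0 (shut) to 1 (fully open). A call has 1 to 8 rows; each row shifts and turns the commanded pose from where the row before left it; what a row does not reach is not made up. A row lasts 1/8 s, in which the tool goes at most 62.5 mm and 10.7 degrees, less where a joint would pass 70% of its speed; a pose out of reach is approached as far as the arm can. A call is refused whole if a number of a shift passes 1 or a number of a turn 1, either way. A call with a gripper value outside its range is refused whole. The fingers move at their own pace and stop on an object; "grip_force" is the grip in N (left out, the last holds). Time passes only in rows, so rows that do not move let the fingers close. It gives the time, the measured TCP pose, the force and the opening at its end, in the units of the state.
- arm.sense(): the state, without advancing time (a new reading comes with each control period).
- arm.grab_frame(name): name is "scene" or "top" or "wrist"; returns the picture (400x640x3 uint8, red, green, blue); there is no depth.
- arm.calibration(name): a dict with "K" (3x3 intrinsics, pixels), "dist_coeffs" ([k1, k2, p1, p2, k3] as OpenCV has them; the pictures are not rectified), "rvec" (rotation vector, rad) and "tvec" (3), from world to camera coordinates, as OpenCV has them; the wrist camera has in their place "hand_eye" (4x4, takes a point from camera to tool coordinates, whose origin is the TCP and whose axes are the flange's). Camera axes: x right, y down, z forward; pixel columns grow to the right and rows downward; lengths in mm; the calibration is good to about 2 mm. A picture is of the moment at which its call begins: read the wrist's pose just before it. calibration takes no time and is no camera call.
- arm.finish_job(): hands the job in, once; it reports no verdict.
The state is a dict: "clock": time; "qpos": joint angles; "qvel": joint speeds; "tau": joint torques, N m; "tool_pos": TCP position; "tool_rot": TCP orientation; "force": force on the tool from outside, world axes, zero at the start; "wrist_torque": the same for the moment, N m; "gripper_width": opening from 0.0 (shut) to 1.0 (fully open).
Only numpy, scipy, OpenCV 4.12 (cv2) and the standard library are available. Lean on these libraries where they do the work, as an engineer would, in place of code of your own. Each camera call takes 0.05 s, during which the arm holds its last target. There are 200 camera calls.

## Working session

There is one attempt and no reset: what is moved stays moved. The work goes in short steps, Python scripts to look and compute and a tool call to move; the robot and the scene stay as the last step left them, time stands still between calls to the robot, and variables do not carry over. Pictures are saved under pics/ and viewed, about 12 in all and at most 16, crops included, and the job is handed in when it is done.

Besides the shell and the picture viewer there is one more tool, called after "Request:" as name(argument=value, ...) on one line, values as JSON. send_rows: Moves the arm, as the interface text tells. Its arguments: {"type":"object","properties":{"travel":{"type":"array","items":{"type":"array","items":{"type":"number"}}},"twist":{"type":"array","items":{"type":"number"}},"grip":{"type":"array","items":{"type":"number"}},"grip_force":{"type":"number"}},"required":["travel","twist","grip"]}

```bash
mkdir -p pics; ls; python3 - <<'E'
from station import arm
import cv2,numpy as np
s=arm.sense();print(s['clock'],s['tool_pos'],np.round(s['tool_rot'],3),s['gripper_width'],s['force'])
for n in('scene','top','wrist'):
    im=arm.grab_frame(n);cv2.imwrite(f'pics/{n}0.png',im[:,:,::-1])
    c=arm.calibration(n);print(n,{k:np.round(v,3).tolist() for k,v in c.items()})
E
```

```text
pics
0.0 [ 258.67426546 -595.55811301  225.69275162] [[ 0.917  0.398 -0.001]
 [ 0.398 -0.917  0.002]
 [ 0.    -0.002 -1.   ]] 0.9953467246963501 [ 0.27394154  0.22420206 -0.3393886 ]
scene {'K': [[490.711, 0.0, 312.567], [0.0, 490.711, 203.014], [0.0, 0.0, 1.0]], 'dist_coeffs': [-0.036, 0.0, 0.0, 0.0, 0.0], 'rvec': [2.168, 0.869, -0.376], 'tvec': [-409.696, -230.914, 1452.401]}
top {'K': [[428.797, 0.0, 313.759], [0.0, 428.797, 203.994], [0.0, 0.0, 1.0]], 'dist_coeffs': [0.041, 0.0, 0.0, 0.0, 0.0], 'rvec': [2.162, -2.11, 0.2], 'tvec': [-24.451, 551.204, 1085.906]}
wrist {'K': [[343.408, 0.0, 320.355], [0.0, 343.408, 200.54], [0.0, 0.0, 1.0]], 'dist_coeffs': [-0.074, 0.0, 0.0, 0.0, 0.0], 'hand_eye': [[0.001, -0.965, -0.262, 69.538], [1.0, 0.001, -0.0, -1.096], [0.0, -0.262, 0.965, -158.669], [0.0, 0.0, 0.0, 1.0]]}
```

View pics/top0.png

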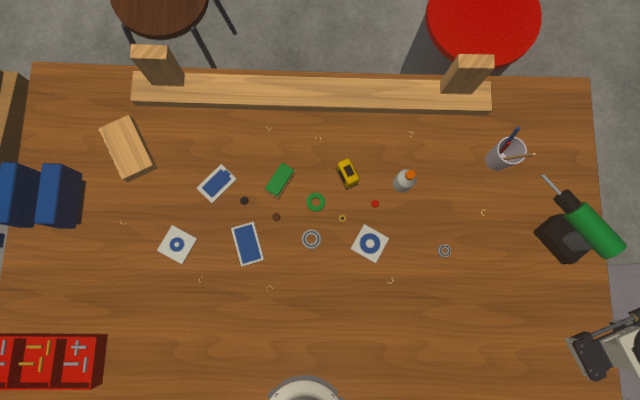

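View pics/scene0.png

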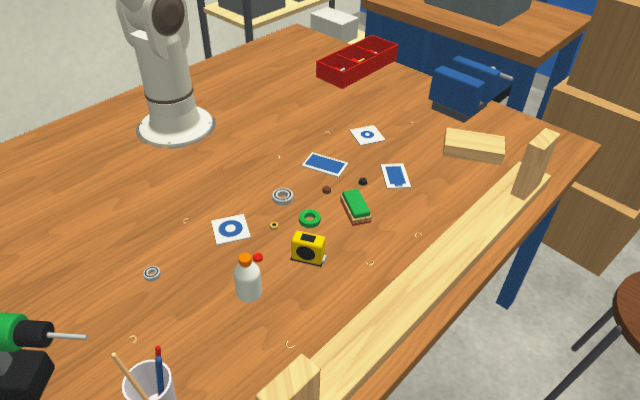

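Top view: boards at small ring (177,244), tape (216,183), block (247,244), large ring (370,243). Items: block (280,180), tape (347,173), large bearing (311,239), small bearing (445,250); bottle (404,180), green decoy ring (316,202). Scene view agrees with this layout.

```bash
cat > h.py <<'E'
import cv2,numpy as np
from station import arm
def cam(name,s=None):
    c=arm.calibration(name)
    if name=='wrist':
        T=np.eye(4);T[:3,:3]=s['tool_rot'];T[:3,3]=s['tool_pos'];T=T@np.array(c['hand_eye'])
    else:
        E=np.eye(4);E[:3,:3]=cv2.Rodrigues(np.array(c['rvec'],float))[0];E[:3,3]=np.ravel(c['tvec']);T=np.linalg.inv(E)
    return np.array(c['K'],float),np.array(c['dist_coeffs'],float),T
def ray(C,px,z):
    K,d,T=C
    u=cv2.undistortPoints(np.array(px,float).reshape(-1,1,2),K,d).reshape(-1,2)
    D=np.c_[u,np.ones(len(u))]@T[:3,:3].T; o=T[:3,3]
    return (o+D*((z-o[2])/D[:,2])[:,None])[:,:2]
def proj(C,P):
    K,d,T=C;E=np.linalg.inv(T)
    return cv2.projectPoints(np.array(P,float).reshape(-1,1,3),cv2.Rodrigues(E[:3,:3])[0],E[:3,3],K,d)[0].reshape(-1,2)
def masks(im):
    h=cv2.cvtColor(im,cv2.COLOR_RGB2HSV);H,S,V=[h[...,i].astype(int) for i in range(3)]
    m=dict(white=(S<45)&(V>150),blue=(H>100)&(H<125)&(S>120)&(V>80),green=(H>50)&(H<85)&(S>120),
      yellow=(H>22)&(H<34)&(S>170)&(V>120),grey=(S<70)&(V>60))
    return {k:v.astype(np.uint8)*255 for k,v in m.items()}
def blobs(m,C,z,amin=25,mm=True):
    """contours raycast to plane z: centre px, world rect centre, size, long-axis yaw deg"""
    out=[]
    for c in cv2.findContours(m,cv2.RETR_EXTERNAL,cv2.CHAIN_APPROX_NONE)[0]:
        if cv2.contourArea(c)<amin: continue
        W=ray(C,c[:,0,:],z).astype(np.float32)
        (cx,cy),(w,h),a=cv2.minAreaRect(W)
        if w<h: a,w,h=a+90,h,w
        out.append((c[:,0].mean(0).round().astype(int).tolist(),round(cx),round(cy),round(w),round(h),round((a+90)%180-90,1)))
    return out
E
python3 - <<'E'
from h import *
im=cv2.imread('pics/top0.png')[:,:,::-1].copy()
im[:, :90]=0; im[:,530:]=0; im[:140]=0; im[280:]=0
C=cam('top');M=masks(im);print(C[2][:3,3])
for k,z in dict(white=6,blue=6,green=34,yellow=61,grey=13).items():
    print(k,z); [print('  ',b) for b in blobs(M[k],C,z)]
E
```

```text
[3.55092897e+02 7.25368710e-01 1.16512867e+03]
white 6
   ([176, 244], 441, 353, 77, 76, 64.0)
   ([369, 243], 456, -164, 75, 75, 61.5)
   ([237, 243], 442, 190, 107, 35, 4.4)
   ([256, 244], 450, 147, 112, 41, 4.3)
   ([401, 177], 641, -253, 34, 20, 1.4)
   ([215, 184], 611, 258, 93, 58, -41.7)
blue 6
   ([176, 244], 441, 353, 33, 31, 47.6)
   ([370, 243], 456, -165, 48, 47, -44.4)
   ([247, 243], 447, 165, 92, 47, 17.6)
   ([217, 182], 614, 256, 78, 36, -41.7)
green 34
   ([315, 202], 561, -16, 46, 46, 1.5)
   ([279, 179], 620, 84, 85, 39, -30.5)
yellow 61
   ([348, 171], 641, -100, 65, 35, 28.1)
grey 13
   ([444, 250], 440, -363, 33, 29, -88.5)
   ([311, 239], 464, -5, 49, 49, 46.2)
   ([177, 244], 441, 351, 78, 77, -27.2)
   ([369, 243], 455, -163, 78, 77, 61.5)
   ([247, 244], 447, 165, 108, 63, 18.0)
   ([404, 181], 629, -257, 62, 51, -45.2)
   ([216, 183], 610, 257, 92, 61, -43.2)
   ([508, 154], 716, -541, 121, 76, -70.0)
```

Request:
send_rows(travel=[[0.75,0.97,-0.4],[0.75,0.97,-0.4],[0.75,0.97,-0.4],[0.75,0.97,-0.4],[0.75,0.97,-0.4],[0.75,0.97,-0.4],[0,0,0],[0,0,0]], twist=[0,0,0,0,0,0,0,0], grip=[1,1,1,1,1,1,1,1], grip_force=25)

```text
clock: 1.15
tool_pos: [438.7, -363.6, 130.5]
tool_rot: [[0.917, 0.399, -0.001], [0.399, -0.917, -0.0], [-0.001, -0.0, -1.0]]
force: [0.3, 0.2, 0.2]
gripper_width: 1.0
```

```bash
cat >> h.py <<'E'
def look(n):
    s=arm.sense();im=arm.grab_frame('wrist');cv2.imwrite(f'pics/{n}.png',im[:,:,::-1])
    R=s['tool_rot'];print('t',round(s['clock'],2),'tcp',s['tool_pos'].round(1),'jaw deg',round(np.degrees(np.arctan2(R[1,1],R[0,1])),1),'w',round(s['gripper_width'],3))
    return s,im,cam('wrist',s)
def show(C,im,*kz,amin=150):
    M=masks(im)
    for k,z in kz:
        print(k,z); [print('  ',b) for b in blobs(M[k],C,z,amin)]
E
python3 - <<'E'
from h import *
s,im,C=look('w1')
show(C,im,('white',6),('blue',6),('grey',11))
E
```

```text
t 1.15 tcp [ 438.7 -363.6  130.5] jaw deg -66.5 w 1.0
white 6
   ([324, 192], 440, -366, 34, 33, 24.6)
   ([107, 77], 456, -165, 77, 77, -28.4)
blue 6
   ([105, 78], 455, -164, 54, 53, -69.2)
grey 11
   ([226, 386], 205, -340, 448, 49, -64.0)
   ([320, 291], 344, -403, 355, 70, -65.5)
   ([449, 253], 432, -489, 68, 25, 74.1)
   ([192, 253], 342, -281, 68, 24, -27.7)
   ([617, 245], 506, -636, 75, 19, 87.2)
   ([16, 262], 260, -123, 110, 41, -16.3)
   ([325, 191], 441, -365, 34, 34, 68.5)
   ([108, 77], 456, -168, 78, 77, 61.6)
   ([620, 8], 671, -519, 40, 15, -60.8)
```

View pics/w1.png

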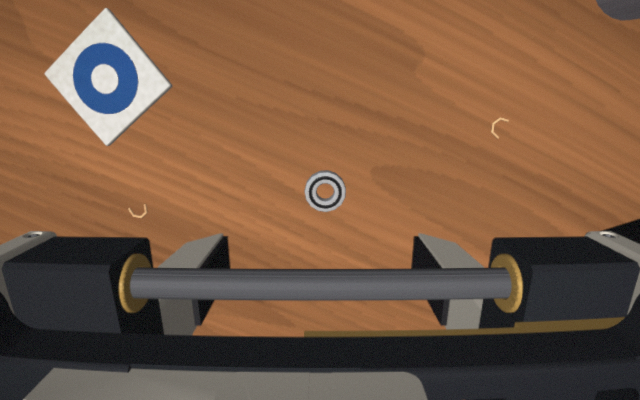

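The wrist view shows the small bearing at pixel (325,191), i.e. (441,-365), which agrees with the top view within 2 mm. Descending to grip it.

Request:
send_rows(travel=[[0.05,-0.04,-1],[0,0,-1],[0,0,-0.9],[0,0,-0.29],[0,0,0],[0,0,0],[0,0,0],[0,0,0]], twist=[0,0,0,0,0,0,0,0], grip=[1,1,1,1,1,0,0,0], grip_force=25)

```text
clock: 2.2
tool_pos: [441.5, -365.4, 4.1]
tool_rot: [[0.917, 0.398, 0.001], [0.398, -0.917, -0.001], [0.001, 0.001, -1.0]]
force: [-0.3, -0.2, 0.4]
gripper_width: 0.724
```

Request:
send_rows(travel=[[0,0,0],[0,0,0],[0,0,0],[0,0,0],[0,0,0],[0,0,0.5],[0,0,1],[0,0,1]], twist=[0,0,0,0,0,0,0,0], grip=[0,0,0,0,0,0,0,0])

```text
clock: 3.2
tool_pos: [441.1, -364.7, 105.2]
tool_rot: [[0.917, 0.399, 0.0], [0.399, -0.917, 0.0], [0.0, -0.0, -1.0]]
force: [0.4, -1.8, -0.8]
gripper_width: 0.365
```

Request:
send_rows(travel=[[0,1,0.2],[0,1,0.2],[0,1,0.2],[0,1,0.2],[0,1,0],[0,1,0],[0,1,0],[0,1,0]], twist=[0,0,0,0,0,0,0,0], grip=[0,0,0,0,0,0,0,0])

```text
clock: 4.2
tool_pos: [441.2, -43.8, 136.4]
tool_rot: [[0.917, 0.399, 0.001], [0.399, -0.917, -0.001], [0.001, 0.002, -1.0]]
force: [0.7, 0.0, -0.1]
gripper_width: 0.368
```

Request:
send_rows(travel=[[0,1,0],[0,1,0],[0,1,0],[0,1,0],[0,1,0],[0,1,0],[0,1,0],[0,1,0]], twist=[0,0,0,0,0,0,0,0], grip=[0,0,0,0,0,0,0,0])

```text
clock: 5.2
tool_pos: [441.2, 276.3, 136.4]
tool_rot: [[0.917, 0.398, 0.001], [0.398, -0.917, -0.0], [0.001, 0.001, -1.0]]
force: [0.5, 0.4, 0.3]
gripper_width: 0.368
```

```bash
python3 - <<'E'
from h import *
s,im,C=look('w2')
show(C,im,('white',6),('blue',6),('green',34))
E
```

```text
t 5.2 tcp [441.2 276.3 136.4] jaw deg -66.5 w 0.368
white 6
   ([320, 253], 387, 254, 41, 29, -66.5)
   ([320, 244], 392, 256, 63, 41, -66.5)
   ([441, 198], 469, 174, 64, 62, -71.9)
   ([239, 154], 441, 353, 78, 77, -26.8)
   ([424, 30], 609, 257, 96, 55, -42.6)
blue 6
   ([440, 209], 467, 172, 54, 50, 18.0)
   ([238, 156], 441, 354, 37, 37, -66.9)
   ([426, 15], 611, 258, 73, 39, -42.4)
green 34
   ([636, 197], 548, 34, 33, 9, 38.1)
   ([614, 98], 607, 96, 64, 44, -30.4)
```

View pics/w2.png

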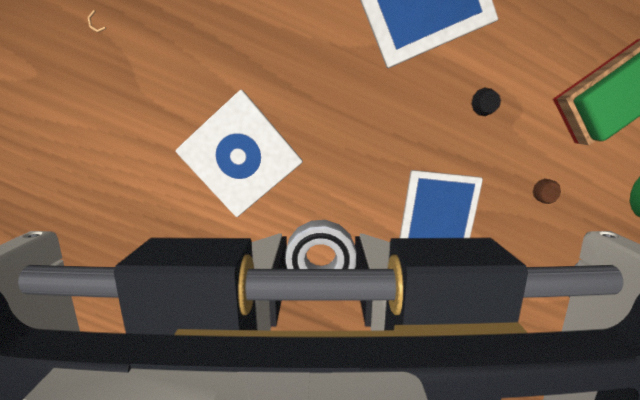

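Request:
send_rows(travel=[[0,1,0],[0,0.93,-0.2],[0,0,-1],[0,0,-0.9],[0,0,-0.7],[0,0,-0.35],[0,0,0],[0,0,0]], twist=[0,0,0,0,0,0,0,0], grip=[0,0,0,0,0,0,0,0])

```text
clock: 6.25
tool_pos: [441.7, 352.7, 10.2]
tool_rot: [[0.917, 0.398, 0.001], [0.398, -0.917, 0.001], [0.002, -0.0, -1.0]]
force: [0.1, 0.9, -0.4]
gripper_width: 0.369
```

```bash
python3 - <<'E'
from h import *
s=arm.sense();print(s['tool_pos'],s['force'],s['clock'])
E
```

```text
[441.67814987 352.73241045  10.23267282] [ 0.0963386   0.87199717 -0.36881437] 6.25
```

Request:
send_rows(travel=[[0,0,0],[0,0,0],[0,0,0],[0,0,0.6],[0,0,1],[0,0,1],[0,-0.6,0.6],[0.3,-1,0]], twist=[0,0,0,0,0,0,0,-0.75], grip=[0.6,0.6,0.8,1,1,1,1,1])

```text
clock: 7.25
tool_pos: [453.3, 290.6, 139.7]
tool_rot: [[0.953, 0.302, 0.004], [0.302, -0.953, 0.003], [0.005, -0.002, -1.0]]
force: [0.8, -0.8, -1.1]
gripper_width: 0.998
```

```bash
python3 - <<'E'
from h import *
s,im,C=look('w3')
show(C,im,('white',6),('blue',6),('white',17))
E
```

```text
t 7.25 tcp [453.3 290.6 139.7] jaw deg -72.4 w 0.998
white 6
   ([456, 206], 460, 171, 80, 64, 17.9)
   ([249, 180], 441, 353, 78, 77, -26.8)
   ([412, 35], 611, 259, 96, 61, -42.6)
blue 6
   ([454, 215], 460, 170, 67, 50, 17.9)
   ([422, 21], 614, 256, 81, 40, -42.7)
white 17
   ([456, 206], 463, 176, 77, 62, 17.9)
   ([249, 180], 444, 352, 75, 74, -26.8)
   ([412, 35], 607, 261, 92, 59, -42.6)
```

View pics/w3.png

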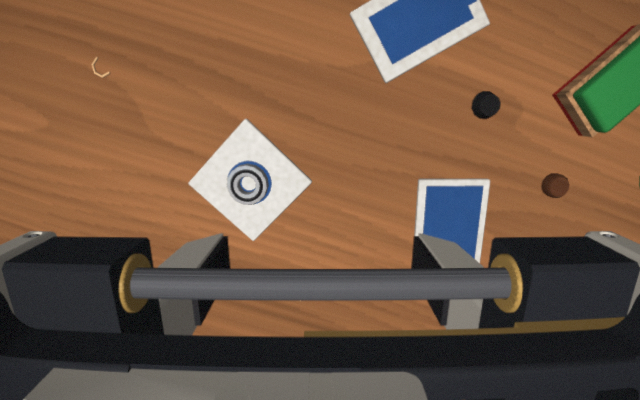

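Small bearing lies on its ring (px 249,183; board centre 249,180, in keeping with parallax). Next, the sanding block.

Request:
send_rows(travel=[[0.69,-0.85,0],[0.69,-0.85,0],[0.69,-0.85,0],[0.69,-0.85,0],[0.69,-0.85,0],[0.69,-0.85,0],[0,0,0],[0,0,0]], twist=[-1,-1,-1,-1,-1,-1,0,0], grip=[1,1,1,1,1,1,1,1])

```text
clock: 8.3
tool_pos: [618.0, 85.0, 136.8]
tool_rot: [[0.862, -0.507, -0.001], [-0.507, -0.862, 0.001], [-0.001, -0.0, -1.0]]
force: [-0.7, 1.1, 0.1]
gripper_width: 0.994
```

```bash
python3 - <<'E'
from h import *
s,im,C=look('w4')
show(C,im,('green',34),('green',32),('yellow',61),('grey',15))
E
```

```text
t 8.3 tcp [618.   85.  136.8] jaw deg -120.4 w 0.994
green 34
   ([453, 184], 574, -11, 50, 47, 17.0)
   ([319, 190], 622, 84, 86, 40, -30.4)
green 32
   ([453, 184], 574, -11, 50, 47, 17.0)
   ([319, 190], 622, 84, 86, 40, -30.4)
yellow 61
   ([534, 50], 639, -94, 58, 14, 26.1)
grey 15
   ([227, 386], 497, 289, 452, 50, 62.0)
   ([320, 327], 501, 153, 22, 20, 18.9)
   ([319, 293], 526, 139, 358, 66, 60.6)
   ([89, 283], 653, 325, 52, 30, 58.5)
   ([454, 254], 507, 13, 73, 26, 43.4)
   ([178, 248], 634, 219, 76, 33, 59.2)
   ([16, 262], 707, 373, 110, 42, -70.3)
   ([634, 205], 463, -155, 23, 14, -15.5)
   ([616, 212], 459, -132, 113, 56, -15.1)
   ([469, 24], 675, -81, 21, 7, -62.7)
```

View pics/w4.png

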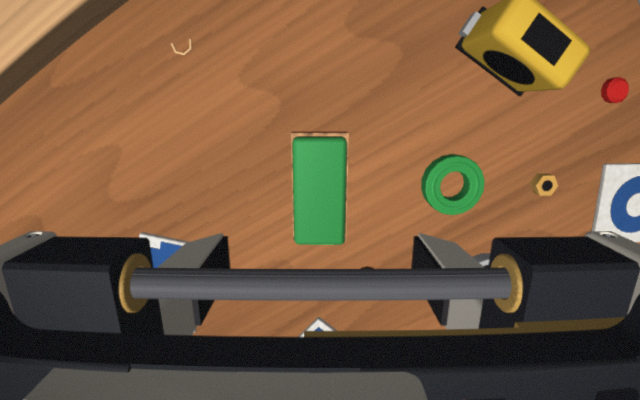

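Request:
send_rows(travel=[[0.08,-0.02,-1],[0,0,-1],[0,0,-0.9],[0,0,-0.38],[0,0,0],[0,0,0],[0,0,0],[0,0,0]], twist=[0,0,0,0,0,0,0,0], grip=[1,1,1,1,0,0,0,0], grip_force=25)

```text
clock: 9.35
tool_pos: [622.6, 83.4, 7.0]
tool_rot: [[0.861, -0.508, 0.002], [-0.508, -0.861, 0.0], [0.001, -0.001, -1.0]]
force: [0.2, 0.5, -0.1]
gripper_width: 0.614
```

Request:
send_rows(travel=[[0,0,0],[0,0,0],[0,0,0.5],[0,0,1],[0,0,1],[0,0,0.5],[-0.5,0,0],[-0.9,0.4,0]], twist=[0,0,0,0,0,0,0,1], grip=[0,0,0,0,0,0,0,0])

```text
clock: 10.35
tool_pos: [566.2, 97.7, 126.2]
tool_rot: [[0.924, -0.383, 0.001], [-0.383, -0.924, -0.001], [0.001, 0.001, -1.0]]
force: [0.1, 1.1, -0.9]
gripper_width: 0.497
```

Request:
send_rows(travel=[[-0.75,0.42,0],[-0.75,0.42,0],[-0.74,0.42,0],[-0.74,0.42,0],[0,0,0],[0,0,0]], twist=[1,1,1,1,1,0], grip=[0,0,0,0,0,0])

```text
clock: 11.1
tool_pos: [446.2, 166.6, 126.0]
tool_rot: [[0.954, 0.3, -0.0], [0.3, -0.954, -0.0], [-0.0, 0.0, -1.0]]
force: [0.8, -0.3, -1.4]
gripper_width: 0.5
```

```bash
python3 - <<'E'
from h import *
s,im,C=look('w5')
z=s['tool_pos'][2]
show(C,im,('white',6),('blue',6),('green',z+26),('green',z+28))
t=arm.grab_frame('top');cv2.imwrite('pics/top5.png',t[200:290,130:330,::-1].repeat(3,0).repeat(3,1))
E
```

```text
t 11.1 tcp [446.2 166.6 126. ] jaw deg -72.6 w 0.5
white 6
   ([522, 229], 467, -13, 35, 24, 84.6)
   ([524, 225], 470, -12, 53, 35, 87.0)
   ([322, 138], 486, 179, 63, 25, -72.4)
   ([105, 132], 441, 353, 78, 77, -26.7)
   ([244, 5], 564, 264, 31, 13, -73.6)
blue 6
   ([322, 147], 483, 178, 50, 19, -72.4)
green 151.96523480646957
   ([320, 315], 427, 162, 40, 15, -72.5)
   ([320, 222], 469, 175, 42, 41, -72.5)
   ([576, 125], 538, 90, 29, 24, -70.2)
green 153.96523480646957
   ([320, 315], 428, 162, 40, 15, -72.5)
   ([320, 222], 470, 175, 41, 40, -72.5)
   ([576, 125], 537, 91, 28, 24, -70.2)
```

View pics/w5.png

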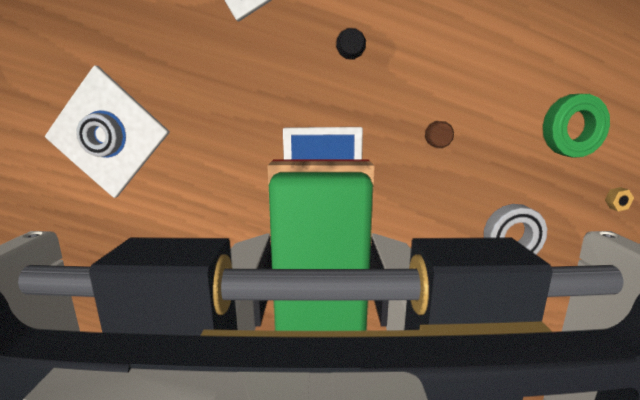

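Board far edge gives board centre (446,166), TCP is on it, yaw within 0.5°. Lowering the block.

Request:
send_rows(travel=[[0,0,-1],[0,0,-0.9],[0,0,-0.6],[0,0,-0.33],[0,0,0],[0,0,0],[0,0,0],[0,0,0]], twist=[0,0,0,0,0,0,0,0], grip=[0,0,0,0,0,0,0.6,0.7])

```text
clock: 12.2
tool_pos: [447.1, 166.7, 13.2]
tool_rot: [[0.954, 0.3, 0.001], [0.3, -0.954, 0.0], [0.001, 0.0, -1.0]]
force: [-0.4, 0.8, 0.6]
gripper_width: 0.66
```

Request:
send_rows(travel=[[0,0,0],[0,0,0.5],[0,0,1],[0,0,1],[0,0,0.6],[0.5,-0.8,0.2],[0.8,-1,0.2],[0.8,-1,0.2]], twist=[0,0,0,0,0,0,0,0], grip=[1,1,1,1,1,1,1,1])

```text
clock: 13.2
tool_pos: [531.4, 53.6, 161.4]
tool_rot: [[0.954, 0.301, 0.001], [0.301, -0.954, -0.0], [0.001, 0.0, -1.0]]
force: [1.2, 0.5, 0.3]
gripper_width: 0.996
```

Request:
send_rows(travel=[[0.68,-0.95,0],[0.68,-0.95,0],[0.68,-0.95,0],[0.68,-0.95,0],[0,0,0],[0,0,0]], twist=[0.65,0.65,0,0,0,0], grip=[1,1,1,1,1,1])

```text
clock: 13.95
tool_pos: [638.8, -96.6, 160.4]
tool_rot: [[0.884, 0.468, -0.001], [0.468, -0.884, 0.001], [-0.0, -0.001, -1.0]]
force: [0.1, 1.0, -0.0]
gripper_width: 0.997
```

```bash
python3 - <<'E'
from h import *
s,im,C=look('w6')
show(C,im,('yellow',61),('white',6),('blue',6),('grey',15))
t=arm.grab_frame('top');Ct=cam('top');t[:140]=0;t[280:]=0;t[:,:90]=0;t[:,530:]=0;show(Ct,t,('green',40),('yellow',61),('grey',6),amin=25)
E
```

```text
t 13.95 tcp [638.8 -96.6 160.4] jaw deg -62.1 w 0.997
yellow 61
   ([328, 196], 643, -99, 60, 28, 27.5)
white 6
   ([296, 329], 483, -147, 46, 24, -28.0)
   ([28, 200], 476, 164, 55, 42, 20.0)
   ([8, 31], 634, 221, 53, 24, 19.7)
blue 6
   ([3, 27], 634, 228, 34, 11, 19.8)
grey 15
   ([227, 386], 377, -92, 490, 54, -59.6)
   ([295, 329], 489, -144, 50, 23, -29.6)
   ([451, 253], 637, -240, 78, 28, -79.3)
   ([303, 285], 550, -141, 388, 114, -60.5)
   ([617, 245], 729, -390, 82, 20, -88.4)
   ([20, 235], 435, 139, 157, 64, 12.0)
   ([10, 31], 635, 211, 55, 27, 19.6)
green 40
   ([245, 243], 446, 167, 84, 39, 17.0)
   ([315, 202], 560, -16, 46, 45, 1.5)
yellow 61
   ([351, 176], 627, -107, 34, 32, -61.6)
grey 6
   ([446, 272], 392, -365, 192, 53, -88.4)
   ([311, 239], 464, -5, 50, 50, 46.2)
   ([177, 244], 441, 353, 79, 78, -27.2)
   ([247, 244], 447, 166, 109, 64, 17.9)
   ([216, 183], 611, 258, 93, 62, -43.2)
   ([507, 154], 718, -544, 122, 77, -70.0)
   ([398, 209], 578, -236, 418, 311, 15.9)
```

View pics/w6.png

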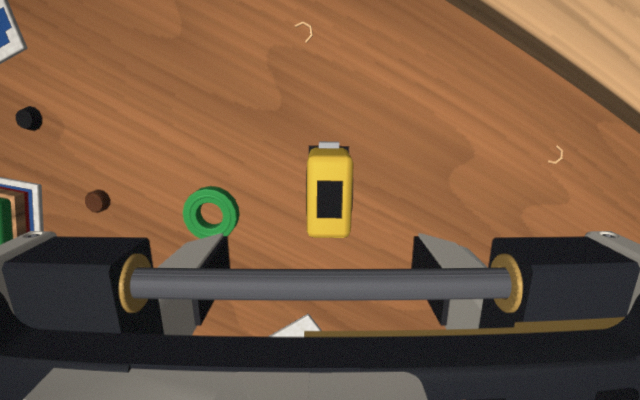

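```bash
python3 - <<'E'
from h import *
im=cv2.imread('pics/w6.png')[:,:,::-1]
class S:pass
s=arm.sense();C=cam('wrist',s);u=np.array([np.cos(np.radians(27.5)),np.sin(np.radians(27.5))])
print('hook tip',ray(C,[[329,143]],4)-39*u,'sole edge',ray(C,[[329,147]],5)-35*u)
print('top rear/front',ray(C,[[328,237],[329,149]],50), ray(C,[[328,237],[329,149]],61))
E
```

```text
hook tip [[ 641.12697675 -101.07022579]] sole edge [[ 641.55945728 -100.8825056 ]]
top rear/front [[ 610.156865   -116.42014632]
 [ 675.1250717   -82.18477183]] [[ 613.81715648 -114.19043256]
 [ 676.13279288  -81.35284543]]
```

Tape measure centre: sole/hook edges give (641,-101), top face (643,-99). I take (641.5,-100), yaw 27.5°.

Request:
send_rows(travel=[[0.07,-0.09,-1],[0,0,-1],[0,0,-1],[0,0,-0.6],[0,0,0],[0,0,0],[0,0,0],[0,0,0]], twist=[-0.05,0,0,0,0,0,0,0], grip=[1,1,1,1,0,0,0,0], grip_force=30)

```text
clock: 15.05
tool_pos: [643.1, -101.2, 18.1]
tool_rot: [[0.887, 0.461, 0.002], [0.461, -0.887, -0.0], [0.002, 0.001, -1.0]]
force: [0.5, -0.3, 0.1]
gripper_width: 0.612
```

Request:
send_rows(travel=[[0,0,0],[0,0,0],[0,0,0],[0,0,0],[0,0,0.5],[0,0,1],[0,0,1],[0,0.5,0.8]], twist=[0,0,0,0,0,0,0,-1], grip=[0,0,0,0,0,0,0,0])

```text
clock: 16.05
tool_pos: [642.3, -83.2, 151.1]
tool_rot: [[0.945, 0.327, 0.001], [0.327, -0.945, -0.001], [0.001, 0.001, -1.0]]
force: [-0.7, -0.0, -2.4]
gripper_width: 0.391
```

Request:
send_rows(travel=[[-0.1,1,0],[-0.1,1,0],[-0.1,1,0],[-0.1,1,0],[-0.1,1,0],[-0.1,1,0],[-0.1,1,0],[-0.08,1,0]], twist=[-0.96,-0.96,-0.96,-0.96,-0.97,-0.97,-0.97,-0.97], grip=[0,0,0,0,0,0,0,0])

```text
clock: 17.05
tool_pos: [608.7, 219.2, 143.8]
tool_rot: [[0.782, -0.623, -0.015], [-0.623, -0.782, -0.001], [-0.011, 0.01, -1.0]]
force: [-0.9, -1.9, -4.3]
gripper_width: 0.392
```

Request:
send_rows(travel=[[0,0.53,-0.5],[0,0,-0.5],[0,0,0],[0,0,0]], twist=[0,0,0,0], grip=[0,0,0,0])

```text
clock: 17.55
tool_pos: [610.5, 235.9, 103.5]
tool_rot: [[0.782, -0.623, -0.014], [-0.623, -0.782, -0.004], [-0.008, 0.012, -1.0]]
force: [0.8, -1.0, -2.4]
gripper_width: 0.388
```

```bash
python3 - <<'E'
from h import *
s,im,C=look('w7');z=s['tool_pos'][2]
show(C,im,('yellow',z+43),('white',6),('blue',6))
E
```

```text
t 17.55 tcp [610.5 235.9 103.5] jaw deg -128.6 w 0.388
yellow 146.4889548748285
   ([351, 315], 596, 232, 12, 3, -37.0)
   ([339, 235], 627, 215, 28, 14, 9.5)
white 6
   ([321, 178], 622, 224, 27, 8, 51.3)
   ([283, 180], 621, 250, 70, 62, -42.4)
blue 6
   ([282, 189], 634, 257, 67, 25, -69.6)
```

View pics/w7.png

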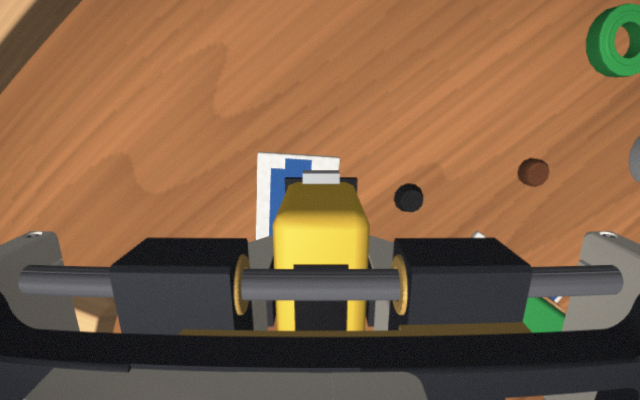

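```bash
python3 - <<'E'
from h import *
s=arm.sense();print(s['qpos'].round(3) if hasattr(s['qpos'],'round') else s['qpos'])
C=cam('wrist',s)
print('board far corners',ray(C,[[258,153],[340,157]],6))
E
```

```text
[-0.522  0.617  0.16   1.634 -0.119  0.914 -2.562]
board far corners [[666.73644791 249.46453709]
 [626.08971779 203.49372041]]
```

Joint 7 sits at its range end (-2.562), so the last 4° are out of reach. I'll turn the tape measure the other way round, by +176°. The board's far corners give its centre as (611,258.5).

Request:
send_rows(travel=[[0,0,0.5],[0,0,0],[0,0,0],[0,0.2,0],[0,0.2,0],[0,0.15,0],[0,0,0],[0,0,0]], twist=[1,1,1,1,1,1,1,1], grip=[0,0,0,0,0,0,0,0])

```text
clock: 18.6
tool_pos: [611.0, 258.8, 124.4]
tool_rot: [[0.901, 0.434, -0.001], [0.434, -0.901, -0.014], [-0.007, 0.012, -1.0]]
force: [0.4, 0.1, -1.9]
gripper_width: 0.388
```

Request:
send_rows(travel=[[0,0,0],[0,0,0],[0,0,0],[0,0,0],[0,0,0],[0,0,0],[0,0,0],[0,0,0]], twist=[1,1,1,1,1,1,1,1], grip=[0,0,0,0,0,0,0,0])

```text
clock: 19.6
tool_pos: [611.2, 258.4, 124.4]
tool_rot: [[0.005, 1.0, 0.013], [1.0, -0.005, -0.008], [-0.008, 0.013, -1.0]]
force: [-0.1, 0.2, -1.0]
gripper_width: 0.389
```

Request:
send_rows(travel=[[0,0,0],[0,0,0],[0,0,0],[0,0,0],[0,0,0],[0,0,0]], twist=[1,1,1,1,0,0], grip=[0,0,0,0,0,0])

```text
clock: 20.35
tool_pos: [610.6, 259.2, 123.8]
tool_rot: [[-0.52, 0.854, 0.015], [0.854, 0.52, -0.001], [-0.009, 0.013, -1.0]]
force: [-0.4, -0.3, -2.2]
gripper_width: 0.391
```

Request:
send_rows(travel=[[0,0,-0.5],[0,0,0],[0,0,0],[0,0,0]], twist=[1,1,0,0], grip=[0,0,0,0])

```text
clock: 20.85
tool_pos: [610.2, 260.3, 103.7]
tool_rot: [[-0.736, 0.677, 0.015], [0.677, 0.736, 0.003], [-0.009, 0.012, -1.0]]
force: [0.5, -0.3, -1.5]
gripper_width: 0.389
```

```bash
python3 - <<'E'
from h import *
s,im,C=look('w8');z=s['tool_pos'][2]
show(C,im,('yellow',z+43),('white',6),('blue',6))
E
```

```text
t 20.85 tcp [610.2 260.3 103.7] jaw deg 47.4 w 0.389
yellow 146.6769959111972
   ([354, 314], 623, 266, 13, 6, -42.5)
   ([289, 315], 605, 247, 13, 3, -44.0)
   ([325, 243], 592, 278, 30, 21, 47.2)
white 6
   ([320, 178], 596, 274, 27, 7, 47.3)
   ([317, 164], 593, 275, 61, 47, 47.6)
   ([109, 123], 447, 167, 108, 64, 17.9)
blue 6
   ([318, 166], 589, 278, 39, 14, 47.3)
```

View pics/w8.png

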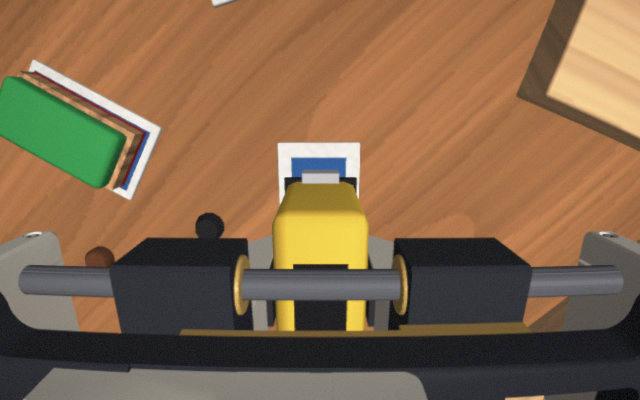

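Request:
send_rows(travel=[[0.02,-0.04,-0.8],[0,0,-0.7],[0,0,-0.46],[0,0,0],[0,0,0],[0,0,0]], twist=[0,0,0,0,0,0], grip=[0,0,0,0,0,0])

```text
clock: 21.65
tool_pos: [611.0, 259.0, 25.6]
tool_rot: [[-0.738, 0.674, 0.015], [0.674, 0.738, 0.003], [-0.009, 0.013, -1.0]]
force: [-0.1, 0.0, -1.9]
gripper_width: 0.395
```

Request:
send_rows(travel=[[0,0,-0.03],[0,0,0],[0,0,0],[0,0,0],[0,0,0.5],[0,0,1],[0,0,1],[0,0,0.5]], twist=[0,0,0,0,0,0,0,0], grip=[0,0.6,0.6,0.8,0.8,1,1,1])

```text
clock: 22.65
tool_pos: [612.1, 259.6, 147.6]
tool_rot: [[-0.738, 0.674, 0.019], [0.674, 0.738, 0.005], [-0.01, 0.016, -1.0]]
force: [0.9, -0.7, 0.2]
gripper_width: 0.995
```

```bash
python3 - <<'E'
from h import *
s,im,C=look('w9')
show(C,im,('yellow',67),('white',6),('blue',6),('green',40))
E
```

```text
t 22.65 tcp [612.1 259.6 147.6] jaw deg 47.6 w 0.995
yellow 67
   ([320, 202], 609, 263, 61, 29, -42.4)
white 6
   ([317, 179], 611, 259, 94, 61, -42.5)
   ([135, 119], 447, 166, 108, 64, 18.0)
   ([250, 4], 467, 321, 48, 12, 46.9)
blue 6
green 40
   ([92, 123], 448, 170, 89, 43, 17.4)
```

View pics/w9.png

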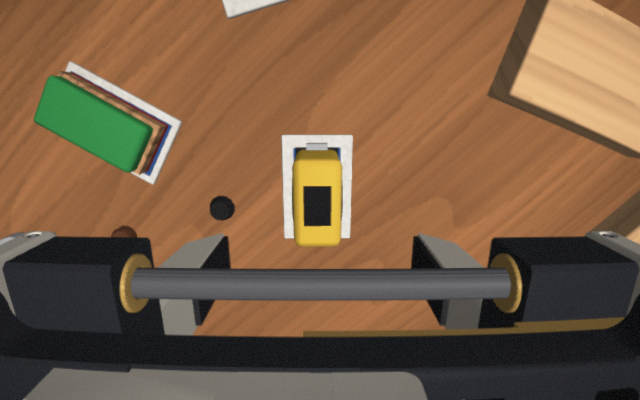

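Request:
send_rows(travel=[[-0.53,-0.95,0],[-0.53,-0.95,0],[-0.53,-0.95,0],[-0.53,-0.95,0],[-0.53,-0.95,-0.2],[-0.53,-0.95,-0.2],[-0.52,-0.92,0],[0,0,0]], twist=[0,0,0,0,0,0,0,0], grip=[1,1,1,1,1,1,1,1])

```text
clock: 23.7
tool_pos: [459.9, -9.8, 126.5]
tool_rot: [[-0.735, 0.678, 0.01], [0.678, 0.735, 0.001], [-0.007, 0.008, -1.0]]
force: [-0.3, 1.0, -0.3]
gripper_width: 0.998
```

```bash
python3 - <<'E'
from h import *
s,im,C=look('w10');print(np.round(s['qpos'],2))
show(C,im,('grey',15),('white',15))
E
```

```text
t 23.7 tcp [459.9  -9.8 126.5] jaw deg 47.3 w 0.998
[ 0.48  0.32 -0.59  2.11  0.25  0.77  0.56]
grey 15
   ([228, 386], 530, -222, 434, 48, 49.2)
   ([449, 253], 573, 37, 67, 23, 7.9)
   ([304, 286], 520, -63, 346, 102, 48.8)
   ([617, 244], 677, 162, 74, 17, 21.1)
   ([16, 263], 316, -257, 107, 40, -81.8)
   ([326, 196], 462, -5, 52, 51, -42.8)
   ([634, 118], 584, 226, 92, 18, -30.4)
   ([450, 57], 451, 145, 105, 29, 16.8)
white 15
   ([222, 322], 479, -158, 54, 32, 62.4)
   ([326, 196], 463, -5, 50, 50, 47.2)
   ([635, 133], 596, 221, 67, 14, -29.8)
   ([450, 56], 450, 146, 104, 28, 17.6)
```

View pics/w10.png

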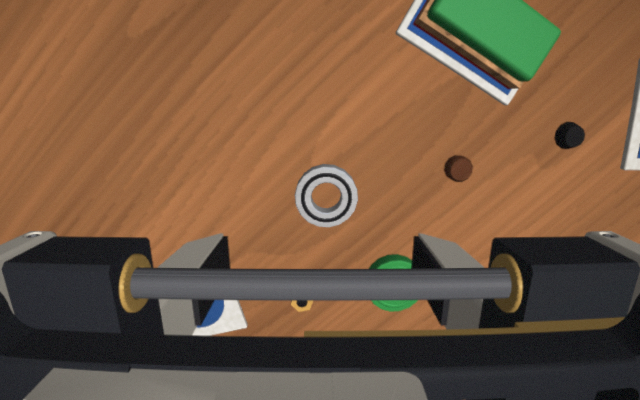

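Large bearing at (463,-5), 52 mm across as it should be. Gripping.

Request:
send_rows(travel=[[0.08,0.12,-1],[0,0,-1],[0,0,-0.8],[0,0,-0.26],[0,0,0],[0,0,0],[0,0,0],[0,0,0]], twist=[0,0,0,0,0,0,0,0], grip=[1,1,1,1,1,0,0,0], grip_force=30)

```text
clock: 24.75
tool_pos: [466.5, -1.6, 6.0]
tool_rot: [[-0.738, 0.674, 0.016], [0.675, 0.738, 0.003], [-0.01, 0.013, -1.0]]
force: [0.5, 0.1, 0.1]
gripper_width: 0.721
```

Request:
send_rows(travel=[[0,0,0],[0,0,0],[0,0,0],[0,0,0],[0,0,0.5],[0,0,1],[0,0,1],[0,0,0]], twist=[0,0,0,0,0,0,0,0], grip=[0,0,0,0,0,0,0,0])

```text
clock: 25.75
tool_pos: [468.4, -1.1, 107.7]
tool_rot: [[-0.738, 0.674, 0.02], [0.674, 0.738, 0.003], [-0.013, 0.016, -1.0]]
force: [-0.4, -0.6, -1.6]
gripper_width: 0.548
```

Request:
send_rows(travel=[[-0.08,-0.8,0],[-0.08,-0.9,0],[-0.08,-0.9,0],[-0.06,-0.8,0],[0,-0.68,0],[0,0,0],[0,0,0]], twist=[0,0,0,0,0,0,0], grip=[0,0,0,0,0,0,0])

```text
clock: 26.62
tool_pos: [453.2, -163.5, 104.3]
tool_rot: [[-0.739, 0.674, 0.013], [0.674, 0.739, 0.004], [-0.006, 0.012, -1.0]]
force: [0.1, -0.3, -1.7]
gripper_width: 0.547
```

```bash
python3 - <<'E'
from h import *
s,im,C=look('w11');z=s['tool_pos'][2];print(np.round(s['tool_rot'],3).tolist())
show(C,im,('grey',z+10),('white',6),('blue',6))
E
```

```text
t 26.62 tcp [ 453.2 -163.5  104.3] jaw deg 47.6 w 0.547
[[-0.739, 0.674, 0.013], [0.674, 0.739, 0.004], [-0.006, 0.012, -1.0]]
grey 114.25940275374072
   ([570, 396], 617, -114, 35, 6, 41.2)
   ([228, 385], 468, -258, 238, 26, 49.3)
   ([597, 279], 561, -65, 58, 50, -40.9)
   ([44, 283], 365, -277, 56, 49, -43.2)
   ([314, 256], 446, -157, 107, 93, 47.2)
white 6
   ([320, 305], 521, -225, 53, 9, 47.2)
   ([321, 251], 484, -190, 60, 33, 47.3)
   ([320, 201], 452, -162, 22, 12, 47.5)
   ([321, 208], 459, -168, 101, 90, -39.8)
blue 6
   ([320, 194], 449, -159, 55, 35, 48.4)
```

View pics/w11.png

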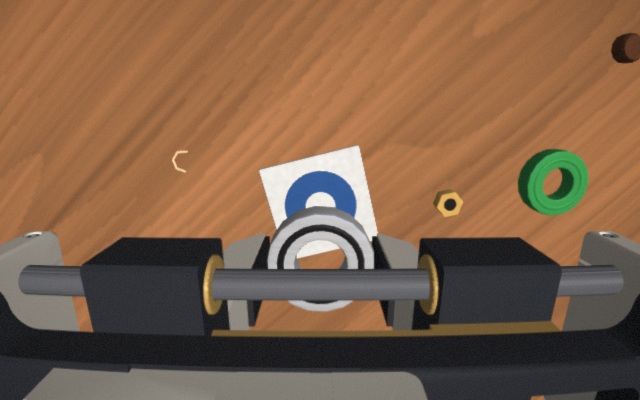

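```bash
python3 - <<'E'
from h import *
s=arm.sense();C=cam('wrist',s);z=s['tool_pos'][2];u=np.array([-.739,.674])
print(s['tool_pos'])
print('bearing centre from outer far/near rim at top', ray(C,[[320.5,216],[320.5,311]],z+9).mean(0),ray(C,[[320.5,216],[320.5,311]],z+9))
print('from sides mid',ray(C,[[267,262],[374,262]],z+5))
E
```

```text
[ 453.40916463 -163.1917386   104.49324376]
bearing centre from outer far/near rim at top [ 453.98483399 -164.07992445] [[ 435.49585037 -147.28406428]
 [ 472.47381762 -180.87578462]]
from sides mid [[ 436.35532812 -183.30847071]
 [ 471.80948641 -144.74609421]]
```

Request:
send_rows(travel=[[0,0,-0.8],[0,0,-0.8],[0,0,-0.5],[0,0,0],[0,0,0],[0,0,0],[0,0,0],[0,0,0]], twist=[0,0,0,0,0,0,0,0], grip=[0,0,0,0,0,0,0,0])

```text
clock: 27.68
tool_pos: [454.1, -164.8, 21.7]
tool_rot: [[-0.738, 0.674, 0.015], [0.675, 0.738, 0.003], [-0.009, 0.012, -1.0]]
force: [-0.2, -0.5, -1.4]
gripper_width: 0.546
```

Request:
send_rows(travel=[[0.05,-0.02,-0.15],[0,0,-0.07],[0,0,0],[0,0,0],[0,0,0]], twist=[0,0,0,0,0], grip=[0,0,0,0,0])

```text
clock: 28.3
tool_pos: [455.9, -165.3, 12.5]
tool_rot: [[-0.738, 0.674, 0.014], [0.674, 0.739, 0.003], [-0.008, 0.012, -1.0]]
force: [-0.3, -0.4, -1.3]
gripper_width: 0.55
```

Request:
send_rows(travel=[[0,0,0],[0,0,0],[0,0,0],[0,0,0.5],[0,0,1],[0,0,1],[0,0,0.5],[0,0,0]], twist=[0,0,0,0,0,0,0,0], grip=[0.7,0.75,0.8,0.9,1,1,1,1])

```text
clock: 29.3
tool_pos: [457.1, -166.0, 134.0]
tool_rot: [[-0.738, 0.674, 0.017], [0.675, 0.738, 0.001], [-0.012, 0.012, -1.0]]
force: [0.2, -0.7, -0.7]
gripper_width: 0.999
```

```bash
python3 - <<'E'
from h import *
s,im,C=look('w12')
# bearing: dark seal band + bore; show white board and print blue
show(C,im,('white',6),('blue',6))
E
```

```text
t 29.3 tcp [ 457.1 -166.   134. ] jaw deg 47.6 w 0.999
white 6
   ([319, 187], 455, -164, 78, 77, -28.4)
blue 6
```

View pics/w12.png

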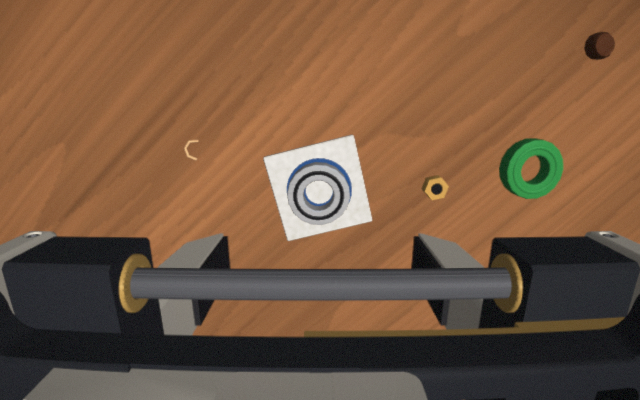

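```bash
python3 - <<'E'
from h import *
def circ(C,f,box,z):
    g=cv2.cvtColor(cv2.imread(f),cv2.COLOR_BGR2HSV);x0,y0,x1,y1=box
    m=((g[...,2]<70))[y0:y1,x0:x1].astype(np.uint8)   # dark seal band
    c=max(cv2.findContours(m,0,1)[0],key=cv2.contourArea)
    (x,y),r=cv2.minEnclosingCircle(c);print(f,'seal px',x+x0,y+y0,r,'world',ray(C,[[x+x0,y+y0]],z))
s=arm.sense();circ(cam('wrist',s),'pics/w12.png',(285,155,355,228),21)
def S(p,R): return dict(tool_pos=np.array(p),tool_rot=np.array(R))
C3=cam('wrist',S([453.3,290.6,139.7],[[.953,.302,.004],[.302,-.953,.003],[.005,-.002,-1]]));circ(C3,'pics/w3.png',(225,158,273,207),17)
C9=cam('wrist',S([612.1,259.6,147.6],[[-.738,.674,.019],[.674,.738,.005],[-.01,.016,-1]]))
u=np.array([-.737,.676]);print('tape from hook tip, sole edge',ray(C9,[[317,142]],10)-39*u,ray(C9,[[317,147.5]],11)-35*u)
t=arm.grab_frame('top');cv2.imwrite('pics/topend.png',t[140:290,140:440,::-1].repeat(2,0).repeat(2,1))
t[:140]=0;t[280:]=0;t[:,:90]=0;t[:,530:]=0;show(cam('top'),t,('yellow',67),('green',40),('grey',6),amin=25)
sc=arm.grab_frame('scene');cv2.imwrite('pics/scend.png',sc[100:320,120:440,::-1].repeat(2,0).repeat(2,1))
E
```

```text
pics/w12.png seal px 318.0 195.0217399597168 24.744014739990234 world [[ 454.09461442 -165.01994212]]
pics/w3.png seal px 246.5 185.0 16.007909774780273 world [[443.4294106  353.12581855]]
tape from hook tip, sole edge [[609.34726441 260.868574  ]] [[609.76705813 260.47855064]]
yellow 67
   ([211, 179], 609, 259, 63, 32, -41.5)
green 40
   ([245, 243], 446, 167, 84, 39, 17.4)
   ([315, 202], 560, -16, 46, 45, 1.5)
grey 6
   ([177, 244], 441, 353, 78, 78, -27.1)
   ([247, 244], 447, 166, 109, 64, 17.9)
   ([405, 230], 478, -305, 294, 274, 56.9)
   ([219, 184], 611, 258, 93, 61, -43.1)
   ([508, 155], 718, -544, 122, 77, -70.0)
```

View pics/scend.png

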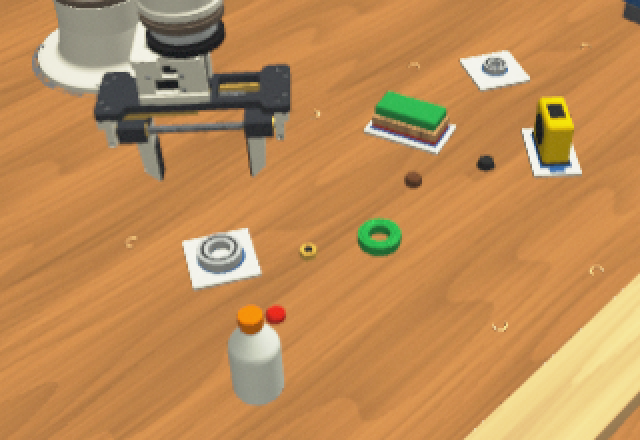

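The final scene view shows all four items flat or upright on their own boards, the bottle standing at crop px (256,355), and the gripper clear of everything. Handing in.

```bash
python3 -c "
from station import arm
print(arm.finish_job(),arm.sense()['clock'])"
```

```text
the job is handed in; nothing more can be done
the job is handed in; nothing more can be done
```

All four items are on their own boards and I handed the job in at about 30 s on the robot's clock. I gripped each item across the width you gave, released it, and left the gripper raised clear of everything. No verdict came back.

| Item | Distance from board centre, last check | Angle off its outline |
|---|---|---|
| Small bearing | about 2.5 mm (checked just after placing) | does not matter |
| Sanding block | about 1 mm (top camera) | within about 1° |
| Tape measure | about 2–2.5 mm (wrist and top cameras) | within about 2° |
| Large bearing | about 1.5 mm | does not matter |

- **Bottle:** the arm never went near the glue bottle and the last scene picture shows it standing upright. I did not measure its position again.
- **Joint limit:** joint 7 reached the end of its range about 4° short of the tape measure's angle. I turned the tape measure the other way round, so its hook points to the end away from the blue tab, which the task allows.
- **Tool tilt:** the limit left the tool tilted about 1° when it placed the tape measure and the large bearing. Both look flat on their boards.
- **Disagreement:** the wrist view of the tape measure's top face put it about 4 mm off centre. That view read about 2 mm off at pickup too, and the hook edge, sole edge and top camera all gave 2–2.5 mm.

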